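# Cut-off saw check: show the swarf tray, then hold the disc hood open

## Robot

A 6-joint arm with a two-finger parallel gripper is mounted at the origin on the work surface. World frame = base frame: x ahead of the robot, y to its left, z up, the work surface at z = 0. Lengths are in mm, angles in rad, forces in N, time in s.
With the tool pointing down it reaches from about 425 to 1125 mm from the base axis. Payload 14.9 kg.
Tool frame: the origin (TCP) lies midway between the tips of the shut fingers; the grasp point (between the pads) lies 19 mm behind it (manip.tcp_to_grasp is the distance from the TCP to the grasp point, in mm); z points along the fingers, y is the line along which they close (so a half turn about z gives the same grasp; the last joint's range is limited). The gripper opens to 91 mm and grips with 3 to 60 N. Pads are 32 mm wide; open, the fingers measure 118 mm over their backs; the gripper's body (76 mm by 178 mm) begins 60 mm behind the grasp point.
Start: joints at [1.176, 0.379, 1.734, -0, 1.028, -0.033], TCP at [247.779, 654.693, 191.932] pointing down, gripper open.
Joint ranges: [-2.77, 2.77], [-0.74, 2.19], [0, 2.66], [-1.06, 4.2], [0.31, 2.87], [-3.08, 3.08]. Speed limits (rad/s): [1.89, 1.89, 2.39, 3.14, 3.14, 3.14].

## Interface

Orientations are given as a unit quaternion [w, x, y, z].
In Python, from workcell import manip, read_camera gives the robot as it stands. Calls block until the motion is done:
- manip.reach(position, orientation): joint-space move of the TCP to a pose.
- manip.move_linear(position, max_speed=150, rot=None, until_force=None): straight line of the TCP; rot=None keeps the orientation; max_speed is the mean speed in mm/s. With until_force (N) it stops when the force on the tool has changed by that much, and returns True; else False.
- manip.move_j(angles): joint-space move.
- manip.grip(opening, newtons=None): opening from 0.0 (shut) to 1.0 (fully open); newtons is the grip in N (None keeps the last); returns when the fingers have stopped.
- manip.sleep(seconds).
- manip.solve_ik(position, orientation): joint angles nearest the present ones, or None.
- manip.state(): the state.
- read_camera(name): name is "scene" or "top"; returns a dict with "img" (384x512x3 uint8, blue, green, red), "fx", "fy", "cx", "cy" (pixels), "camera_from_world" (4x4, takes a point from world to camera coordinates). Camera axes: x right, y up, looking along -z (the intrinsics and any distortion apply to the point x, -y, -z); pixel columns grow to the right and rows downward; lengths in mm; the calibration is good to about 2 mm. A picture is of the moment at which its call begins. There is no depth.
A pose or a line that the arm cannot do raises manip.IKError and nothing moves.
- manip.hand_in(): hands the job in; it is judged then, once.
The state is a dict: "time": time; "joint_positions": joint angles; "dq": joint speeds; "tau": joint torques, N m; "eef_pos": TCP position; "ee_rot": TCP orientation; "ft_force": force on the tool from outside, world axes, zero at the start; "ft_torque": the same for the moment, N m; "gripper_width": opening from 0.0 (shut) to 1.0 (fully open); "finger_force": force on a finger pad.
Only numpy, scipy, OpenCV 4.12 (cv2) and the standard library are available. Lean on these libraries where they do the work, as an engineer would, in place of code of your own. Each camera call takes 0.05 s, during which the arm holds its last target. There are 200 camera calls.

## Task

Do the pre-shift check on the bench cut-off saw: pull the swarf flap right down by its orange bar so the tray can be seen, push it back up until it is fully shut, then lift the disc hood by its black bar and hold it open at 45 degrees so the disc can be inspected. The hood falls shut if it is let go, so finish while the gripper is still holding it there by the bar. Keep the hood down until the flap is shut again, and leave the other things on the bench where they are.

Things in the scene. Friction and masses are not known exactly. Their poses are not given: they have to be found in the camera images.
- saw: Green bench cut-off saw, bolted down, 210 mm deep. Origin on the bench at the foot of its front face (towards the robot); x to its back, y to its left, z up. Left: swarf box, y 0.035 to 0.225 m, 150 mm high. Right: hooded cutting disc, y -0.205 to 0.025; a motor sticks out further right, y -0.22 to -0.37, up to 208 mm high.
- flap (a joint): Angle of the swarf box's grey front flap, rad: 0 shut and upright, 1.5 right down, nearly level (its stop). 180 mm wide, 95 high, hinged along its lower edge, it swings out and down towards the robot; a stiff hinge keeps it where it is left (0.28 N m, 2 to 3 N at the bar). It starts ajar.
- flap_bar (a point): Middle of the flap's orange round pull bar, 14 mm thick, 110 long, parallel to the hinge (saw's y). It stands beyond the flap's upper edge on two end legs, 135 mm from the hinge line along the flap and 3 mm out from the saw's front face when shut; 33 mm clear between bar and flap edge. It can be pinched from above at every angle.
- flap_hinge (a point): Middle of the flap's hinge line, 55 mm above the bench on the saw's front face (saw frame x 0, y 0.13); the axis runs along the saw's y.
- hood (a joint): Angle of the disc hood, rad: 0 shut and level, growing as its front rises, stop at 1.3; 45 degrees is 0.785. Gravity and a spring pull it shut from any angle: about 2 to 6 N at the bar to hold it. It starts shut. A yellow tick on a steel quadrant on the saw's right side marks 45 degrees; a red line on the hood's side meets it there.
- hood_bar (a point): Black round bar on the front of the hood, 14 mm thick, 110 long, parallel to the saw's y; this point is its middle. It lies 50 mm ahead of the hood's front edge on two end legs, 210 mm from the hood's hinge line and level with it when shut (150 mm above the bench, 40 mm ahead of the saw's front face, y -0.09). The hood, 160 mm deep, rises 44 mm above bar level. It can be pinched from above at every angle.
- spray_can: Bystander, to be left alone: red spray can with yellow band, 66 mm across, 190 mm tall, upright. Origin on its underside.
- grease_jar: Bystander, to be left alone: blue jar with black cap, 70 mm across, 100 mm tall, upright. Origin on its underside.
- offcut: Bystander, to be left alone: dark square steel offcut 120 x 40 x 40 mm lying on the bench in front of the hood half of the saw. Origin on its underside.
- wrench: Bystander, to be left alone: steel wrench lying flat. Origin on its underside.
- hammer: Bystander, to be left alone: hammer lying flat. Origin on its underside.
- spare_disc: Bystander, to be left alone: brown spare cutting disc, 170 mm across, 5 mm thick, lying flat. Origin on its underside.

How it is judged (in metres and radians):
On the way, in this order (a step that is already met when the one before it is completed fails the run):
1. the swarf flap is pulled right down (past 1.35 rad, of 1.5) with the hood down (value of joint flap above 1.35 rad and value of joint hood below 0.15 rad), for 0.2 s.
2. the flap is pushed back up until shut (under 0.07 rad) with the hood down (value of joint flap below 0.07 rad and value of joint hood below 0.15 rad), for 0.2 s.
3. the hood is held open at 45 degrees (within 6) by its bar, the flap shut (value of joint hood between 0.68 and 0.89 rad and value of joint flap below 0.07 rad and contact force between the fingers and hood_black_bar above 1 N), for 0.2 s.
At the end, for the whole second after the job is handed in: The gripper's fingers hold the hood by its bar (more than 1 N) at 45 degrees, within 6 degrees (0.68 to 0.89 rad), and the flap is shut (under 0.07 rad, about 9 mm at its bar), all through the last second (all of step 3); the arm keeps its last pose, push and grip.
It fails at once if the hood is lifted (past 0.2 rad) while the flap is open (value of joint hood above 0.2 rad and value of joint flap above 0.12 rad).
It fails at once if a bystander is moved more than 30 mm (distance of any of spray_can, grease_jar, offcut, wrench, hammer, spare_disc from where it was at the start of the episode above 0.03 m).
It also fails if it takes over 61 s, if anything falls off the work surface, if the arm or the gripper's body presses on something with over 40 N, if the wrist force passes 120 N, or if a joint passes its speed limit or range.

## Working session

There is one attempt and no reset: what is moved stays moved. The work goes in short steps, each a Python script; the robot and the scene stay as the last script left them, time stands still between calls to the robot, and variables do not carry over. Pictures are saved under pics/ and viewed, at most 10 in all, crops included, and the job is handed in when it is done.

```bash
mkdir -p pics; ls
python3 - <<'E'
from workcell import manip, read_camera
import cv2,numpy as np
for n in("scene","top"):
    r=read_camera(n); cv2.imwrite(f"pics/{n}0.png",cv2.resize(r["img"],(768,576),interpolation=cv2.INTER_CUBIC))
    print({k:v for k,v in r.items() if k not in("img","camera_from_world")}); print(np.round(r["camera_from_world"],3).tolist())
print(manip.state(),manip.tcp_to_grasp)
E
```

```text
pics
{'fx': 376.26208681958724, 'fy': 376.26208681958724, 'cx': 257.1656412760254, 'cy': 193.23204217886018}
[[0.011, 1.0, -0.009, 47.414], [-0.805, 0.014, 0.594, 359.278], [0.594, 0.0, 0.805, -1660.801], [0.0, 0.0, 0.0, 1.0]]
{'fx': 400.9176820129816, 'fy': 400.9176820129816, 'cx': 253.85324375574032, 'cy': 193.69393253848807}
[[0.004, -1.0, 0.018, -59.46], [0.986, 0.007, 0.164, -564.996], [-0.164, 0.017, 0.986, -1534.497], [0.0, 0.0, 0.0, 1.0]]
{'time': 0.1, 'joint_positions': array([ 1.17569302e+00,  3.79324434e-01,  1.73470954e+00,  2.03845005e-05,
        1.02853730e+00, -3.32884501e-02]), 'dq': array([-0.0014475 , -0.00089287, -0.00026698, -0.00041019,  0.00146065,
        0.00078687]), 'tau': array([ 3.48411813e-03, -7.65041900e+01, -4.35302567e+01,  6.53335056e-02,
        3.98141833e-02, -3.83259521e-05]), 'eef_pos': array([247.62847497, 654.33397895, 191.38238531]), 'ee_rot': array([-1.12536122e-04,  1.79927423e-01,  9.83679766e-01, -4.76270349e-04]), 'ft_force': array([ 0.51649375, -0.01793144,  0.29960113]), 'ft_torque': array([0.03339651, 0.01971709, 0.01045748]), 'finger_force': 0.0, 'gripper_width': 1.0006509303170963} 18.8
```

View pics/scene0.png

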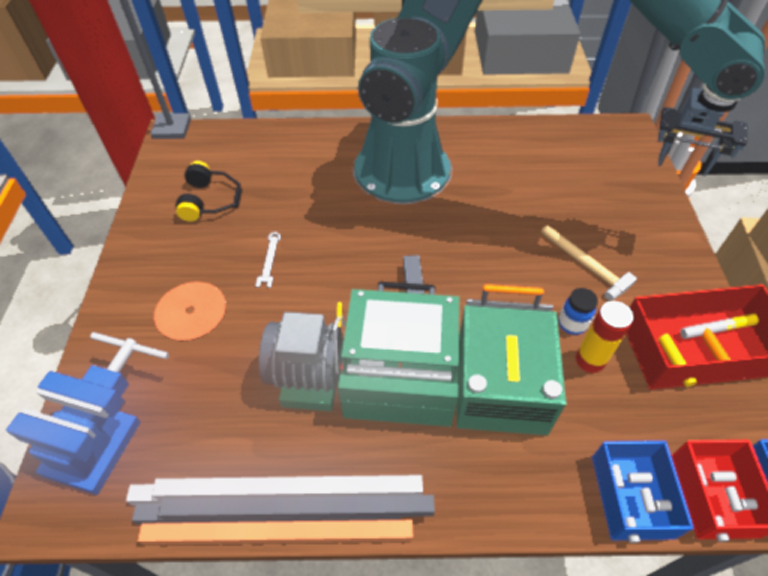

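View pics/top0.png

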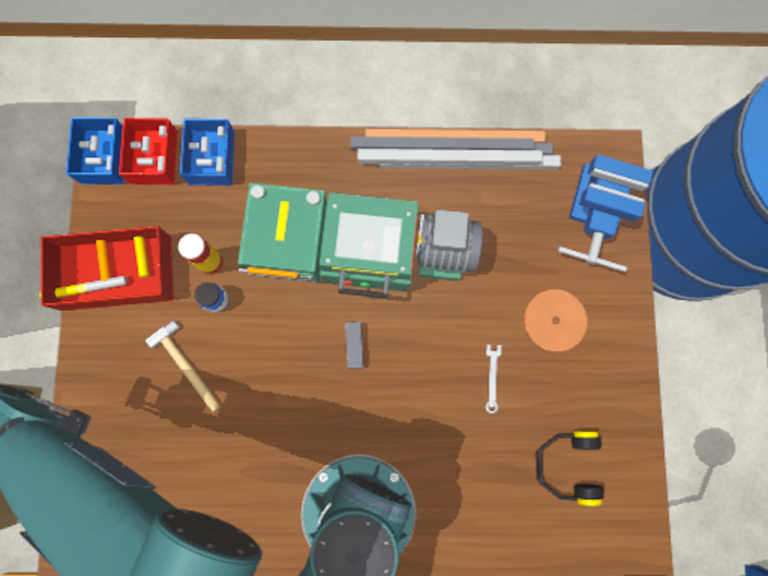

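The scene view, taken from behind the saw, shows the orange bar at about (513,291) and the black bar at (406,287). In the top view (2x-ish scale, robot at the bottom) the orange bar is at (272,272), the black bar at (363,291), the jar at (211,297), the can at (200,253) and the offcut at (355,345). I'll enlarge both.

Run:
```python
from workcell import manip, read_camera
import cv2,numpy as np
a=read_camera("top")["img"][115:205,140:340]; b=read_camera("scene")["img"][165:295,170:425]
cv2.imwrite("pics/topc.png",cv2.resize(a,None,fx=4,fy=4,interpolation=cv2.INTER_CUBIC))
cv2.imwrite("pics/scenec.png",cv2.resize(b,None,fx=3,fy=3,interpolation=cv2.INTER_CUBIC))
```

```text
(no output)
```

View pics/topc.png

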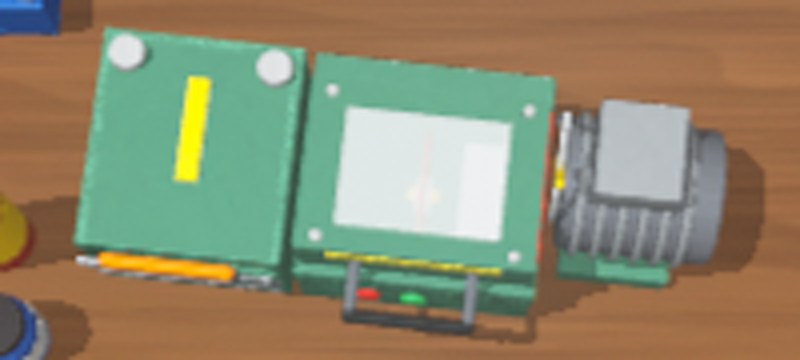

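View pics/scenec.png

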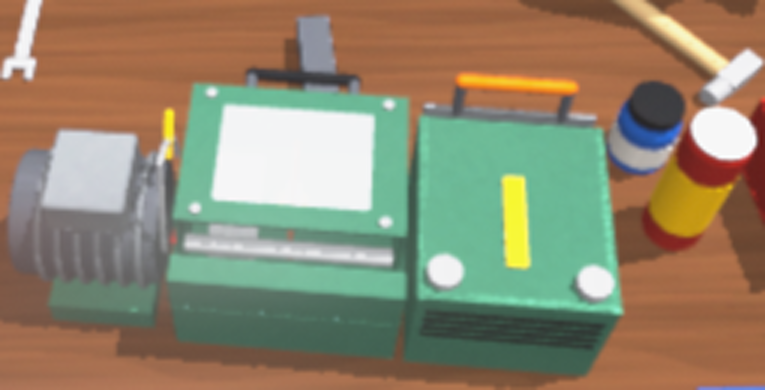

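The crops show the swarf-box top corners, the ends of both bars and the two hood bars clearly. In the top crop, the orange bar runs (100,260)-(233,272) and the black bar (345,318)-(473,327). I'll fit the saw pose and flap angle to these points.

```bash
cat > fit.py <<'E'
import numpy as np
from scipy.optimize import least_squares
from workcell import read_camera
C={n:read_camera(n) for n in("scene","top")}
def proj(n,P):
    c=C[n]; q=np.c_[P,np.ones(len(P))]@np.array(c["camera_from_world"]).T
    return np.c_[c["cx"]+c["fx"]*q[:,0]/-q[:,2], c["cy"]-c["fy"]*q[:,1]/-q[:,2]]
def pts(p):
    x,y,a,q=p; f=lambda s:[-135*np.sin(q)-3*np.cos(q),s,55+135*np.cos(q)-3*np.sin(q)]
    S=np.array([[210,225,150],[210,35,150],[0,225,150],[0,35,150],[-40,-35,150],[-40,-145,150],f(185),f(75)],float)
    c,s=np.cos(a),np.sin(a); return S@np.array([[c,-s,0],[s,c,0],[0,0,1]]).T+[x,y,0]
T=np.array([[107,28],[306,48],[78,245],[276,268],[345,318],[473,327],[100,260],[233,272]],float)
Z=np.array([[622,312],[405,303],[607,128],[419,117],[357,82],[248,75],[577,88],[458,80]],float)
T=(T+.5)/4-.5+[140,115]; Z=(Z+.5)/3-.5+[170,165]
r=least_squares(lambda p:np.r_[proj("top",pts(p))-T,proj("scene",pts(p))-Z].ravel(),[650,0,0,.2],x_scale=[100,100,.1,.1],loss="soft_l1")
print(r.x); print(np.round(r.fun.reshape(-1,2),1).tolist()); P=pts(r.x); print(P.round())
E
python3 fit.py
```

```text
[ 5.93229350e+02  7.60428543e+01 -1.01074429e-01  1.26490118e-01]
[[-0.2, -0.7], [-0.0, -0.3], [-1.0, -0.9], [0.6, -1.2], [0.9, -1.1], [-1.4, -0.1], [1.5, -0.3], [-1.4, -0.1], [-0.2, 0.3], [3.8, -2.1], [-1.8, -0.3], [-0.2, -0.9], [-1.3, -0.8], [1.1, -0.7], [-2.6, -0.3], [1.1, -0.1]]
[[825. 279. 150.]
 [806.  90. 150.]
 [616. 300. 150.]
 [597. 111. 150.]
 [550.  45. 150.]
 [539. -64. 150.]
 [592. 262. 189.]
 [581. 153. 189.]]
```

```bash
cat > h.py <<'E'
import numpy as np, cv2
from scipy.spatial.transform import Rotation as R
from workcell import manip, read_camera
X,Y,A=593.2,76.0,-0.101
c,s=np.cos(A),np.sin(A)
def W(p): return [X+c*p[0]-s*p[1], Y+s*p[0]+c*p[1], p[2]]
def quat(sg): # tool y along +-saw x, z down
    y=sg*np.array([c,s,0]); z=np.array([0,0,-1.]); x=np.cross(y,z)
    return R.from_matrix(np.c_[x,y,z]).as_quat()[[3,0,1,2]]
G=manip.tcp_to_grasp
def flap(q,up=0): return W([-135*np.sin(q)-3*np.cos(q),130,55+135*np.cos(q)-3*np.sin(q)-G+up])
def hood(t,up=0): return W([170-210*np.cos(t),-90,150+210*np.sin(t)-G+up])
def st():
    s=manip.state(); print(round(s["time"],2),s["eef_pos"].round(1),"F",s["ft_force"].round(1),"T",s["ft_torque"].round(2),"w",round(s["gripper_width"],3),"ff",round(float(s["finger_force"]),1)); return s
def pic(n,name): cv2.imwrite(f"pics/{name}.png",cv2.resize(read_camera(n)["img"][100:300,130:430],None,fx=2.6,fy=2.6,interpolation=cv2.INTER_CUBIC))
E
python3 - <<'E'
from h import *
for sg in(1,-1):
    q=quat(sg)
    for p in(flap(.13,120),flap(.13),flap(.7),flap(1.49),hood(0,100),hood(0),hood(.4),hood(.785)):
        j=manip.solve_ik(p,q); print(sg,np.round(p),None if j is None else np.round(j,2))
E
```

```text
1 [586. 207. 290.] [ 0.3   0.16  1.83 -0.    1.15  0.4 ]
1 [586. 207. 170.] [ 0.3   0.29  1.91 -0.    0.95  0.4 ]
1 [517. 214. 138.] [ 0.35  0.24  2.05 -0.    0.86  0.45]
1 [472. 219.  44.] [ 0.39  0.34  2.14 -0.    0.66  0.49]
1 [544. -10. 231.] [-0.06  0.08  2.02 -0.    1.03  0.04]
1 [544. -10. 131.] [-0.06  0.22  2.08 -0.    0.84  0.04]
1 [561. -11. 213.] [-0.06  0.13  2.   -0.    1.    0.04]
1 [605. -16. 280.] [-0.06  0.14  1.87 -0.    1.13  0.04]
-1 [586. 207. 290.] [ 0.3   0.16  1.83 -0.    1.15 -2.74]
-1 [586. 207. 170.] [ 0.3   0.29  1.91 -0.    0.95 -2.74]
-1 [517. 214. 138.] [ 0.35  0.24  2.05 -0.    0.86 -2.69]
-1 [472. 219.  44.] [ 0.39  0.34  2.14 -0.    0.66 -2.65]
-1 [544. -10. 231.] None
-1 [544. -10. 131.] None
-1 [561. -11. 213.] None
-1 [605. -16. 280.] None
```

Run:
```python
from h import *
q=quat(1); p=manip.state()["eef_pos"]
manip.move_linear([p[0],p[1],330],max_speed=250)
manip.grip(0.6,25)
manip.reach(flap(.126,150),q); st()
manip.move_linear(flap(.126,30),max_speed=150); st()
print(manip.move_linear(flap(.126),max_speed=60,until_force=12)); st(); pic("scene","a1"); pic("top","a1t")
```

```text
3.73 [586.3 208.1 319.8] F [-0.2  0.1  0.6] T [-0.07  0.12  0.01] w 0.6 ff 0.0
4.68 [587.1 207.6 200.7] F [-0.3 -0.1  0.4] T [-0.13  0.05  0.06] w 0.601 ff 0.0
False
5.33 [586.5 207.3 169.7] F [-0.1 -0.2 -0.1] T [-0.06  0.02 -0.04] w 0.597 ff 0.0
```

View pics/a1.png

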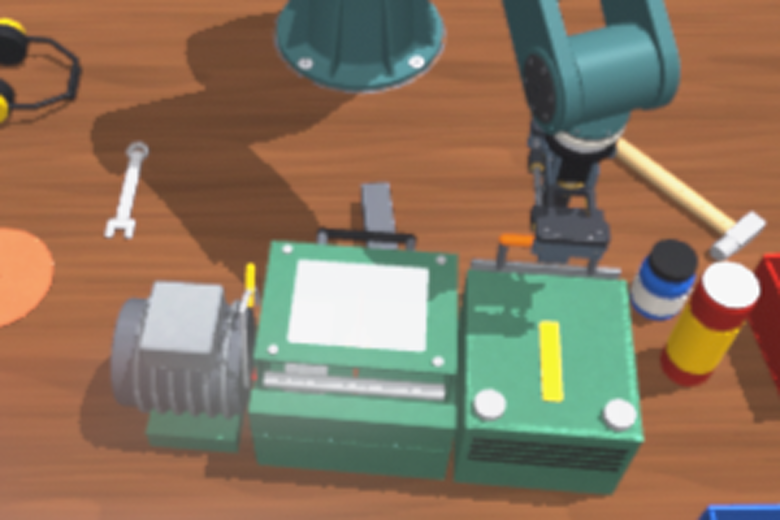

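The gripper straddles the orange bar, which shows at (517,241) beside it. The rest of the bench is undisturbed. I'll close the gripper and pull.

Run:
```python
from h import *
manip.grip(0.0,25); s=st()
if s["gripper_width"]>0.1:
    for q in np.linspace(.126,1.49,12)[1:]:
        manip.move_linear(flap(q),max_speed=100); s=st()
        if np.linalg.norm(s["ft_force"])>50: print("stop",q); break
    manip.sleep(.3); st(); pic("scene","a2")
```

```text
6.18 [586.5 207.3 169.7] F [ 1.   0.2 -1.6] T [-0.07 -0.31  0.02] w 0.118 ff 21.7
6.5 [569.3 209.1 166.4] F [-3.5  0.5  6. ] T [-0.13  0.79  0.03] w 0.108 ff 22.1
6.82 [553.7 210.8 161.3] F [-7.1 -0.1 12.8] T [-0.17  1.56 -0.03] w 0.093 ff 22.5
7.13 [538.2 212.4 154. ] F [-12.1   1.7  18.3] T [ 0.05  2.47 -0.01] w 0.082 ff 22.9
7.45 [523.4 213.9 144.5] F [-19.1   3.7  21.2] T [ 0.58  3.75 -0.05] w 0.065 ff 20.7
7.77 [512.2 214.9 133.2] F [-0.4 -0.4  0.1] T [-0.08  0.02  0.01] w 0.008 ff 0.0
8.08 [501.5 215.9 120.6] F [-0.4 -0.1  0.6] T [-0.1   0.04  0.01] w 0.005 ff 0.0
8.4 [492.  216.9 107.1] F [-0.   0.3  0.6] T [-0.07  0.13 -0.04] w 0.002 ff 0.0
8.72 [484.1 217.6  92.4] F [-0.2 -0.4 -0.5] T [-0.13  0.03 -0.06] w 0.004 ff 0.0
9.03 [478.  218.2  76.8] F [-0.4  0.3  0.7] T [-0.06  0.05 -0.05] w 0.009 ff 0.0
9.35 [474.  218.6  60.5] F [ 0.1  0.2 -0.1] T [-0.09  0.1  -0.03] w 0.004 ff 0.0
9.67 [474.1 219.6  46.2] F [-4.6 -2.7 34.4] T [-0.66  1.18 -0.01] w 0.007 ff 17.0
9.97 [474.1 219.7  46.2] F [-5.6 -2.8 32.4] T [-0.66  1.16 -0.01] w 0.009 ff 16.6
```

View pics/a2.png

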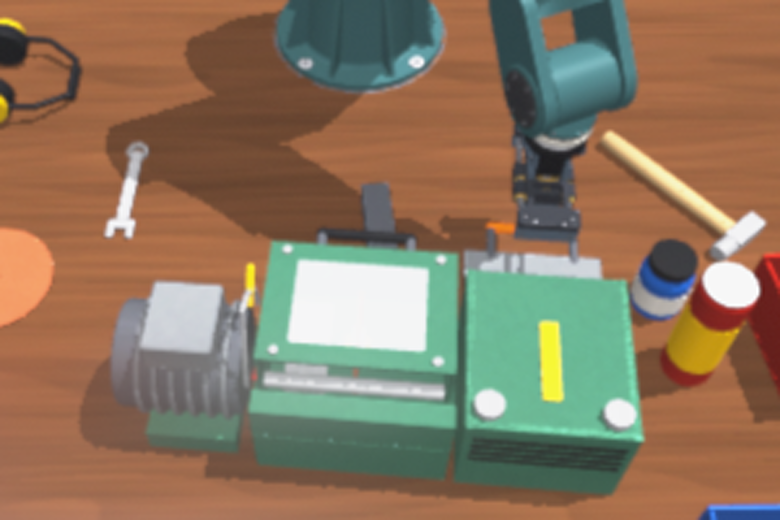

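The pads lost the bar mid-pull: the width fell to 0 at 7.8 s, and the flap is now well down with the closed fingers pressing at z = 46. I'll raise the tool clear and remeasure.

Run:
```python
from h import *
p=manip.state()["eef_pos"]
manip.move_linear([p[0],p[1],150],max_speed=150); st()
manip.move_linear([p[0]-20,p[1]+130,260],max_speed=250); st()
a=read_camera("top")["img"][160:215,145:275]; b=read_camera("scene")["img"][170:225,280:410]
cv2.imwrite("pics/b1.png",np.vstack([cv2.resize(i,None,fx=5,fy=5,interpolation=cv2.INTER_CUBIC) for i in(a,b)]))
```

```text
10.88 [473.6 219.4 149.1] F [-0.2 -0.3  0.4] T [-0.09  0.04 -0.01] w 0.005 ff 0.0
11.71 [453.5 348.6 258.5] F [ 0.3 -0.8 -0.6] T [-0.12  0.07 -0.01] w 0.004 ff 0.0
```

View pics/b1.png

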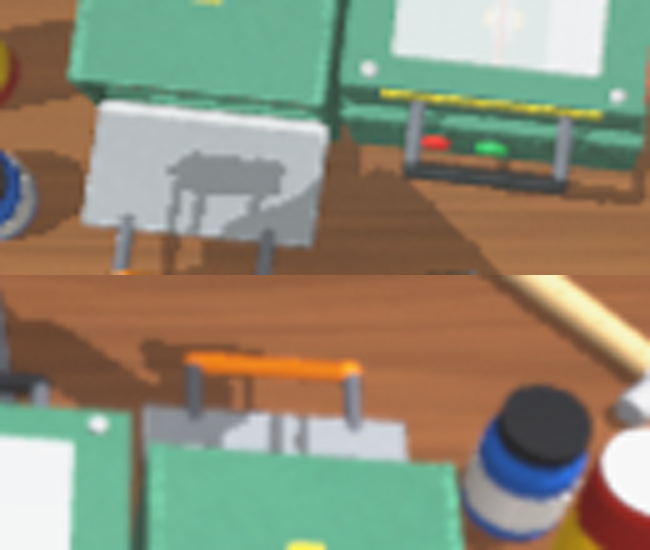

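The flap is nearly down: in the top half the grey plate spans rows 101 to 246, and in the lower half the orange bar spans (187,357)-(360,370). I'll triangulate the bar now and at the start, with no model assumed.

```bash
cat > tri.py <<'E'
from h import *
from scipy.optimize import least_squares
def orange(img,box):
    x0,y0,x1,y1=box; hsv=cv2.cvtColor(img,cv2.COLOR_BGR2HSV)
    m=cv2.inRange(hsv,(11,170,150),(21,255,255)); k=np.zeros_like(m); k[y0:y1,x0:x1]=1
    n,l,s,ce=cv2.connectedComponentsWithStats(m*k); i=1+np.argmax(s[1:,4]); print("blob",s[i],ce[i].round(1)); return ce[i]
def tri(uv):
    C={n:read_camera(n) for n in uv}
    def f(P):
        o=[]
        for n,c in C.items():
            q=c["camera_from_world"]@np.r_[P,1]; o+=[c["cx"]-c["fx"]*q[0]/q[2]-uv[n][0], c["cy"]+c["fy"]*q[1]/q[2]-uv[n][1]]
        return o
    r=least_squares(f,[550,200,100]); d=np.array([r.x[0]-X,r.x[1]-Y]); print("world",r.x.round(1),"res",np.round(r.fun,1),"saw",(c*d[0]+s*d[1]).round(1),(-s*d[0]+c*d[1]).round(1)); return r.x
box={"scene":(300,170,400,215),"top":(150,165,260,240)}
if __name__=="__main__":
    tri({n:orange(cv2.resize(cv2.imread(f"pics/{n}0.png"),(512,384),interpolation=cv2.INTER_AREA),box[n]) for n in box})
    tri({n:orange(read_camera(n)["img"],box[n]) for n in box})
E
python3 tri.py
```

```text
blob [322 189  41   8 181] [341.7 192.7]
blob [165 178  34   7 123] [181.4 181.1]
world [586.2 208.  187.1] res [-0.2  0.  -0.3 -0. ] saw -20.3 130.6
blob [317 185  35   6 148] [333.8 187.7]
blob [167 214  32   7 119] [182.6 217. ]
world [469.9 219.3  59.6] res [-0.  0. -0. -0.] saw -137.1 130.1
```

The triangulation puts the bar where it should be both times: at the start saw (-20,131), z 187, and now saw (-137,130), z 60, so the flap is at its stop. The grip was lost because the bar turned in the pads during the swing. On the way up I'll turn the tool with the part, so I'll check whether the arm can do tilted poses.

```bash
cat >> h.py <<'E'
def pose(kind,a,tilt,up=0,dx=0):   # tilt: fingers swung towards +saw x; 'up' = back-off along the tool axis
    if kind=="flap": b=np.array([-135*np.sin(a)-3*np.cos(a),130,55+135*np.cos(a)-3*np.sin(a)])
    else: b=np.array([170-210*np.cos(a),-90,150+210*np.sin(a)])
    C,S=np.cos(tilt),np.sin(tilt); z=np.array([c*S,s*S,-C]); y=np.array([c*C,s*C,S])
    return np.array(W(b+[dx,0,0]))+(G-up)*z, R.from_matrix(np.c_[np.cross(y,z),y,z]).as_quat()[[3,0,1,2]]
E
python3 - <<'E'
from h import *
for k,l in(("flap",[(1.5,.8,0),(1.5,.8,80),(1.5,.5,0),(1.5,.5,80),(.7,0,0),(.7,.5,0),(0,-.4,0),(0,0,0)]),("hood",[(0,.785,0),(0,.785,80),(0,.5,0),(0,.5,80),(.4,.39,0),(.785,0,0),(.785,-.4,0)])):
    for a,t,u in l:
        p,q=pose(k,a,t,u); j=manip.solve_ik(p,q); print(k,a,t,u,p.round(),None if j is None else np.round(j,2))
E
```

```text
flap 1.5 0.8 0 [486. 218.  48.] None
flap 1.5 0.8 80 [428. 223. 104.] None
flap 1.5 0.5 0 [481. 218.  45.] None
flap 1.5 0.5 80 [443. 222. 115.] [ 0.6   0.07  2.4  -0.87  0.42  1.46]
flap 0.7 0 0 [517. 214. 138.] [ 0.35  0.24  2.05 -0.    0.86  0.45]
flap 0.7 0.5 0 [526. 213. 140.] [ 0.48  0.12  2.27 -0.71  0.41  1.19]
flap 0 -0.4 0 [596. 206. 173.] [0.24 0.48 1.68 0.13 1.37 0.29]
flap 0 0 0 [603. 206. 171.] [ 0.29  0.31  1.88 -0.    0.96  0.39]
hood 0 0.785 0 [558. -11. 137.] None
hood 0 0.785 80 [501.  -5. 193.] None
hood 0 0.5 0 [553. -10. 134.] None
hood 0 0.5 80 [515.  -7. 204.] [-0.04 -0.13  2.37 -0.07  0.41  0.12]
hood 0.4 0.39 0 [568. -12. 214.] [-0.05 -0.02  2.21 -0.03  0.56  0.07]
hood 0.785 0 0 [605. -16. 280.] [-0.06  0.14  1.87 -0.    1.13  0.04]
hood 0.785 -0.4 0 [598. -15. 281.] [-0.07  0.33  1.67  0.01  1.54  0.03]
```

```bash
cat >> h.py <<'E'
def follow(kind,a0,a1,t0,n,speed=80,lim=30,t1=None):
    if t1 is None: t1=t0-abs(a1-a0)
    for a,t in zip(np.linspace(a0,a1,n+1)[1:],np.linspace(t0,t1,n+1)[1:]):
        p,q=pose(kind,a,t); manip.move_linear(p,max_speed=speed,rot=q); x=st()
        if np.linalg.norm(x["ft_force"])>lim or x["gripper_width"]<.03: print("STOP at",a,t); return False
    return True
E
python3 - <<'E'
from h import *
p,q=pose("hood",.785,-.7); print("hood ik",manip.solve_ik(p,q)); print("flap ik",[manip.solve_ik(*pose("flap",a,t)) is not None for a,t in((1.5,0),(1.08,-.42),(.65,-.42),(.2,-.42))])
manip.grip(0.42,25)
manip.reach(*pose("flap",1.5,0,130)); 
print(manip.move_linear(pose("flap",1.5,0)[0],max_speed=110,until_force=10)); st()
manip.grip(0.0,25); st()
follow("flap",1.5,1.08,0,4)
E
```

```text
hood ik [-0.07262506  0.4802667   1.54089761  0.0188618   1.82018742  0.02636064]
flap ik [True, True, True, True]
False
14.85 [472.6 219.1  43.4] F [0.4 0.  0.5] T [-0.09 -0.04 -0.01] w 0.421 ff 0.0
15.4 [472.3 219.   42.8] F [1.  0.5 0. ] T [-0.14 -0.1   0.05] w 0.114 ff 21.8
15.72 [471.7 219.   57.1] F [-1.1  0.9  1.5] T [0.19 0.06 0.01] w 0.115 ff 21.7
16.05 [472.9 218.7  70.8] F [ 0.5 -0.1 -0.1] T [-0.08 -0.08 -0.04] w 0.006 ff 0.0
STOP at 1.29 -0.20999999999999996
```

The bar slipped out at the tips again, under hardly any load, so the pads are probably too high on it. I'll look at the fingers with the projected TCP and bar marked.

Run:
```python
from h import *
x=manip.state(); P=x["eef_pos"]; w,*v=x["ee_rot"]; z=R.from_quat([*v,w]).as_matrix()[:,2]; print(z,R.from_quat([*v,w]).as_matrix()[:,1])
out=[]
for n,(u0,v0) in {"top":(130,165),"scene":(275,155)}.items():
    C=read_camera(n); im=cv2.resize(C["img"][v0:v0+58,u0:u0+155],None,fx=5,fy=5,interpolation=cv2.INTER_CUBIC)
    for pt,col in((P,(255,0,255)),(P-G*z,(0,255,255)),(pose("flap",1.5,0,G)[0],(255,255,0))):
        q=C["camera_from_world"]@np.r_[pt,1]; u=C["cx"]-C["fx"]*q[0]/q[2]; v_=C["cy"]+C["fy"]*q[1]/q[2]
        cv2.circle(im,(int((u-u0+.5)*5),int((v_-v0+.5)*5)),4,col,1)
    out.append(im)
cv2.imwrite("pics/b2.png",np.vstack(out))
```

```text
[-0.205238    0.02079356 -0.97849118] [ 0.97344548 -0.09924164 -0.20628862]
```

View pics/b2.png

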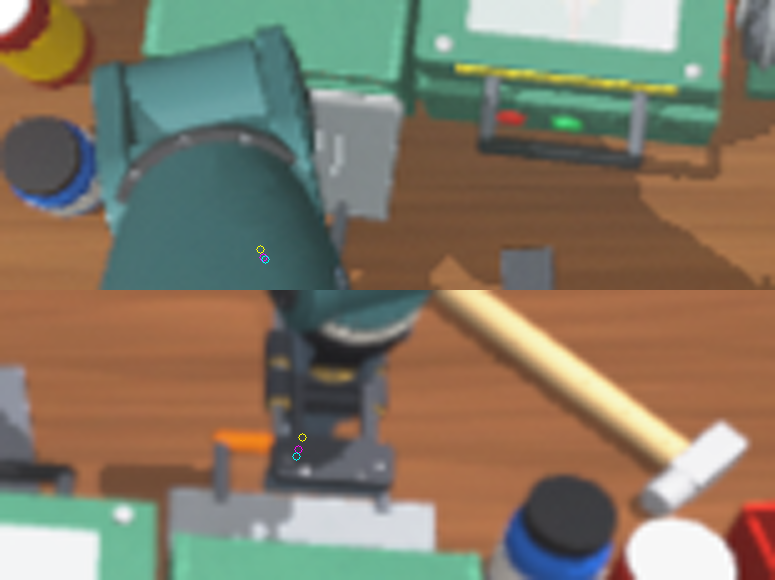

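The view is consistent with the calibration: the arm hides the bar from above, and in the scene view the orange bar at (245,440) sits slightly higher, so the flap is at about 1.43 rad. Both slips, and the closed tips meeting the bar only well below its known top, suggest the real tips sit some 15 mm above the reported TCP. I'll grip deeper.

```bash
sed -i 's/^G=manip.tcp_to_grasp/G=manip.tcp_to_grasp+14/' h.py
python3 - <<'E'
from h import *
p=manip.state()["eef_pos"]; 
manip.move_linear([p[0]+3,p[1],p[2]+25],max_speed=120,rot=pose("flap",1.44,0)[1])
manip.grip(0.42,30)
print(manip.move_linear(pose("flap",1.44,0)[0],max_speed=90,until_force=10)); st()
manip.grip(0.0,30); st()
follow("flap",1.44,1.05,0,4,speed=60)
E
```

```text
False
18.04 [473.  219.   37.1] F [-0.9  1.3  0.4] T [-0.04  0.06 -0.04] w 0.425 ff 0.0
18.55 [474.  218.9  37.3] F [ 6.8 -3.6 -1.1] T [-0.69 -0.96 -0.01] w 0.148 ff 30.0
18.92 [472.9 219.1  50.3] F [ 8.  -1.5 -2.3] T [-0.52 -1.4  -0.04] w 0.145 ff 30.0
19.28 [473.1 219.   63.2] F [ 9.3 -2.  -3.3] T [-0.48 -1.72 -0.02] w 0.146 ff 30.0
19.65 [474.4 218.9  76. ] F [ 9.7 -1.4 -4.2] T [-0.41 -1.93 -0.01] w 0.146 ff 30.0
20.02 [477.  218.6  88.7] F [10.4 -0.9 -5.1] T [-0.3  -2.02 -0.09] w 0.145 ff 30.0
```

Now the width reads 0.146 (13.3 mm), a true grip on the 14 mm bar, and the lifting load is small. I'll carry on up to shut.

Run:
```python
from h import *
if follow("flap",1.05,.05,-.39,9,speed=90,lim=35,t1=-.2):
    follow("flap",.05,-.03,-.2,2,speed=40,lim=35,t1=-.2)
```

```text
20.33 [487.  217.6 101. ] F [ 20.4  -3.2 -15.5] T [-0.61 -4.17  0.07] w 0.145 ff 30.0
20.65 [498.2 216.5 111.8] F [ 31.3  -2.1 -31.4] T [-0.66 -6.86 -0.06] w 0.149 ff 30.0
STOP at 0.8277777777777778 -0.3477777777777778
```

The force on the tool is radial, inward: the bar was gripped a few mm off the assumed arc. A regrasp here will re-centre it, and the stiff hinge holds the flap meanwhile.

Run:
```python
from h import *
manip.grip(.35,30); p,q=pose("flap",.83,-.3); manip.move_linear(p,max_speed=40,rot=q); st()
manip.grip(0,30); x=st()
if x["gripper_width"]>.1 and follow("flap",.83,.43,-.3,4,speed=80,lim=28,t1=-.25):
    manip.grip(.35,30); st(); manip.grip(0,30); st()
    if follow("flap",.43,.03,-.25,4,speed=80,lim=28,t1=-.2): follow("flap",.03,-.03,-.2,2,speed=30,lim=28,t1=-.2)
```

```text
21.39 [495.1 216.7 112.8] F [-0.   0.4 -1.1] T [-0.13 -0.07  0.03] w 0.352 ff 0.0
21.82 [499.8 216.2 111.4] F [ 29.3  -2.7 -32. ] T [-0.66 -6.52 -0.01] w 0.146 ff 30.0
22.14 [510.5 215.1 119.9] F [ 40.8  -1.2 -52.4] T [-0.39 -9.07 -0.2 ] w 0.15 ff 30.0
STOP at 0.73 -0.2875
```

The 5 mm x mismatch makes the clamp lock radially. The flap is already around 0.75 rad, so the simpler way is to push the bar from the front with closed fingers along its arc until it meets the stop.

Run:
```python
from h import *
manip.grip(.4,30); st()
p,q=pose("flap",.75,0); x=manip.state()["eef_pos"]
manip.move_linear([x[0],x[1],x[2]+70],max_speed=200,rot=q)
manip.grip(0,20)
f=lambda a,dx,up=8: pose("flap",a,0,up,dx)[0]
manip.move_linear(f(.75,-32,60),max_speed=200)
print(manip.move_linear(f(.75,-32),max_speed=120,until_force=10)); st()
print("touch",manip.move_linear(f(.75,-10),max_speed=60,until_force=3)); x=st()
dx=(c*(x["eef_pos"][0]-f(.75,0)[0])+s*(x["eef_pos"][1]-f(.75,0)[1])); print("dx",dx)
for a in np.arange(.65,-.01,-.1):
    manip.move_linear(f(a,dx),max_speed=90); x=st()
    if np.linalg.norm(x["ft_force"])>25: print("STOP"); break
else: print("end",manip.move_linear(f(0,dx+15),max_speed=40,until_force=12)); st()
```

```text
22.69 [505.2 215.6 122.3] F [0.2 0.2 0.2] T [-0.08 -0.08 -0.01] w 0.399 ff 0.0
False
24.75 [481.2 218.2 127.3] F [ 0.2 -0.3  0.3] T [-0.05  0.03  0.06] w 0.005 ff 0.0
touch False
25.27 [502.8 215.7 126.9] F [0.4 0.  0.8] T [-0.03  0.03 -0.04] w 0.004 ff 0.0
dx -9.80978544812527
25.57 [513.7 214.9 136.5] F [-0.2  0.2 -0.3] T [-0.08  0.06  0.04] w 0.005 ff 0.0
25.87 [524.4 213.8 144. ] F [ 0.2  0.5 -0.8] T [-0.07  0.08 -0.03] w 0.005 ff 0.0
26.17 [535.8 212.6 150.6] F [-0.5  0.9 -1.1] T [-0.08  0.05  0.03] w 0.008 ff 0.0
26.47 [548.  211.3 156. ] F [ 1.1 -0.3 -0.5] T [-0.06  0.01  0.03] w 0.005 ff 0.0
26.77 [560.7 210.  160.3] F [-0.1 -0.5 -0.2] T [-0.08  0.13  0.03] w 0.004 ff 0.0
27.07 [573.8 208.6 163.2] F [-0.4  0.5  0.4] T [-0.1   0.1  -0.02] w 0.007 ff 0.0
27.37 [587.1 207.2 164.7] F [-0.1  0.1  0.4] T [-0.1   0.04  0.07] w 0.006 ff 0.0
end True
27.61 [587.6 207.2 164.5] F [-5.4  0.8  6.7] T [ 0.14  0.83 -0.01] w 0.003 ff 3.2
```

Contact came only at the very end, so the bar wasn't where I assumed. I'll retreat upward and triangulate it.

Run:
```python
from tri import *
p=manip.state()["eef_pos"]
manip.move_linear([p[0]-25,p[1],p[2]+70],max_speed=200); manip.move_linear([p[0]-90,p[1]+130,p[2]+110],max_speed=300); st()
im={n:read_camera(n)["img"] for n in box}
tri({n:orange(im[n],(300,165,400,225) if n=="scene" else (150,160,260,240)) for n in im})
np.savez("im.npz",**im)
a=im["top"][150:215,145:275]; b=im["scene"][165:225,280:410]
cv2.imwrite("pics/b3.png",np.vstack([cv2.resize(i,None,fx=4.6,fy=4.6,interpolation=cv2.INTER_CUBIC) for i in(a,b)]))
```

```text
28.78 [497.2 337.2 273.3] F [ 0.4 -0.2 -0.5] T [-0.06  0.09 -0.  ] w 0.006 ff 0.0
blob [322 193  41   8 186] [342.4 196.8]
blob [166 174  33   6 110] [181.6 176.6]
world [602.5 207.8 187.8] res [-0.2  0.  -0.2 -0. ] saw -4.0 132.1
```

View pics/b3.png

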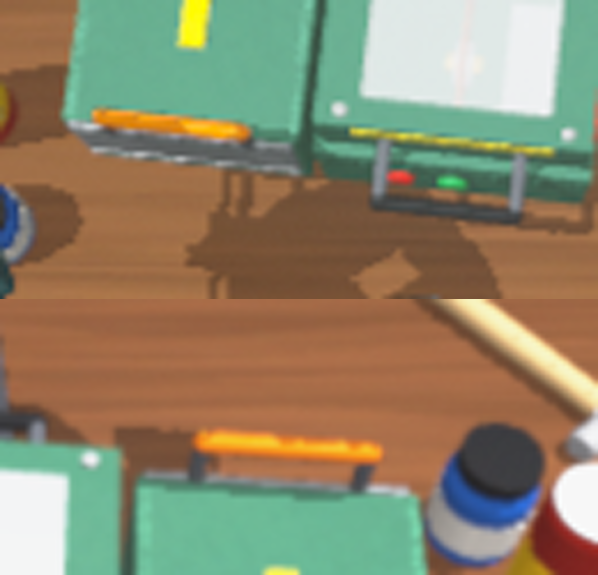

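The picture shows the flap upright against the box, its orange bar spanning (95,118)-(248,130) in the top half. Triangulation gives saw x = -4 and z = 188, which is shut (about 0.01 rad), and the bystanders look unmoved. Next I'll locate the black bar the same way.

Run:
```python
from tri import *
im=np.load("im.npz"); uv={}
for n,(x0,y0,x1,y1) in {"top":(222,188,264,202),"scene":(246,184,296,198)}.items():
    m=np.zeros(im[n].shape[:2],np.uint8); m[y0:y1,x0:x1]=(im[n][y0:y1,x0:x1].max(2)<75)
    k,l,st_,ce=cv2.connectedComponentsWithStats(m); i=1+np.argmax(st_[1:,4]); print(n,st_[1:].tolist(),ce[i].round(1)); uv[n]=(st_[i,0]+(st_[i,2]-1)/2,ce[i][1]); print(uv[n])
tri(uv); print(np.round(pose("hood",0,.15,G)[0],1))
print([manip.solve_ik(*pose("hood",a,.15,u)) for a,u in((0,0),(0,120),(.4,0),(.785,0))])
```

```text
top [[226, 193, 32, 6, 65], [245, 194, 1, 1, 1]] [240.7 195.3]
(np.float64(241.5), np.float64(195.30769230769232))
scene [[253, 188, 35, 6, 114]] [270.3 190.4]
(np.float64(270.0), np.float64(190.37719298245614))
world [542.5  -9.8 145.8] res [0.3 0.  0.2 0. ] saw -41.8 -90.5
[544.3  -9.5 150. ]
[array([-0.05717246,  0.191507  ,  2.15834763, -0.0109358 ,  0.64190859,
        0.05209523]), array([-0.05556103, -0.017642  ,  2.12662851, -0.00878708,  0.88277759,
        0.05050937]), array([-0.0585638 ,  0.09199987,  2.08845564, -0.00874239,  0.81128925,
        0.04798002]), array([-0.06192233,  0.08869078,  1.95755542, -0.00720085,  0.94547157,
        0.04285445])]
```

The black bar triangulates to saw (-42,-90), z 146, within about 4 mm of the model. Approaching, gripping and zeroing the side force.

Run:
```python
from h import *
manip.grip(.38,30)
P=lambda a,up=4,dx=-1.5: pose("hood",a,.15,up,dx)
p=manip.state()["eef_pos"]; manip.move_linear([p[0],p[1],330],max_speed=250)
manip.reach(*P(0,130)); st()
print(manip.move_linear(P(0,40)[0],max_speed=150,until_force=10))
print(manip.move_linear(P(0)[0],max_speed=60,until_force=8)); st()
manip.grip(0,30); x=st()
```

```text
31.48 [528.7  -7.2 246.3] F [-0.1  1.   0.2] T [-0.08  0.18  0.01] w 0.381 ff 0.0
False
False
32.98 [547.2  -9.8 121.5] F [ 1.1  0.2 -0.4] T [-0.13  0.12  0.01] w 0.376 ff 0.0
33.43 [548.8  -9.9 122.5] F [ 7.2 -1.2 -1.9] T [-0.2  -1.13 -0.02] w 0.142 ff 30.0
```

Run:
```python
from h import *
off=0.
def go(a,sp):
    global off
    b=pose("hood",a,.15,4,-1.5)[0]; r=np.array([-np.cos(a)*c,-np.cos(a)*s,np.sin(a)])
    manip.move_linear(b+off*r,max_speed=sp); x=st(); off=float(np.clip(off+.1*x["ft_force"]@r,-12,12)); print(round(a,2),"off",round(off,1)); return x
manip.grip(0,45); x=go(0,30); x=go(0,30)
for a in np.linspace(0,.785,9)[1:]:
    x=go(a,70)
    if np.linalg.norm(x["ft_force"])>45 or x["gripper_width"]<.1: print("STOP"); break
else: go(.785,30)
```

```text
33.9 [548.8  -9.9 122.4] F [ 6.9 -0.1 -2. ] T [-0.21 -1.1  -0.04] w 0.142 ff 45.0
0 off -0.7
34.15 [548.8 -10.  122.1] F [ 5.1 -0.9 -0.7] T [-0.22 -0.84  0.03] w 0.143 ff 45.0
0 off -1.2
34.59 [549.5 -10.  141.8] F [ 6.5 -0.8 -5.1] T [-0.1  -0.57 -0.05] w 0.144 ff 45.0
0.1 off -1.9
35.03 [551.9 -10.3 161.3] F [-3.6  1.4 -4.7] T [0.04 1.22 0.  ] w 0.143 ff 45.0
0.2 off -1.6
35.48 [556.5 -10.8 182.2] F [-10.8   1.7  -2.3] T [ 0.2   2.36 -0.  ] w 0.144 ff 45.0
0.29 off -0.7
35.92 [563.1 -11.4 202.4] F [-10.    0.9  -1.1] T [0.15 2.13 0.01] w 0.14 ff 45.0
0.39 off 0.2
36.36 [571.4 -12.3 221.7] F [-8.   1.3 -1.2] T [ 0.09  2.03 -0.04] w 0.14 ff 45.0
0.49 off 0.9
36.8 [581.4 -13.3 239.9] F [-8.4  0.8  0.3] T [ 0.11  2.18 -0.07] w 0.142 ff 45.0
0.59 off 1.6
37.25 [593.1 -14.5 257. ] F [-11.    1.2   0.5] T [ 0.13  2.33 -0.01] w 0.141 ff 45.0
0.69 off 2.5
37.7 [606.7 -15.8 273.5] F [-11.2   1.3   2.8] T [ 0.14  2.15 -0.03] w 0.142 ff 45.0
0.78 off 3.5
37.95 [606.3 -15.8 273.2] F [ 0.9 -0.2 -6.5] T [-0.02  0.46 -0.06] w 0.141 ff 45.0
0.79 off 2.9
```

The lift was smooth: 151 mm of rise corresponds to 0.80 rad and the load is about 6.5 N. I'll use the last view to check the red line against the yellow tick, and the flap.

Run:
```python
from tri import *
im={n:read_camera(n)["img"] for n in box}
try: tri({n:orange(im[n],(300,165,400,225) if n=="scene" else (150,160,260,240)) for n in im})
except Exception as e: print(e)
a=im["top"][100:215,130:330]; b=im["scene"][130:245,200:400]
cv2.imwrite("pics/c1.png",np.vstack([cv2.resize(i,None,fx=2.6,fy=2.6,interpolation=cv2.INTER_CUBIC) for i in(a,b)])); st()
```

```text
blob [322 193  41   8 174] [342.2 196.7]
blob [165 174  34   7 109] [181.5 176.7]
world [602.3 207.6 187.9] res [-0.1  0.  -0.1 -0. ] saw -4.2 131.9
38.15 [605.9 -15.8 272.7] F [-2.3  0.5 -3.7] T [0.08 0.77 0.01] w 0.141 ff 45.0
```

View pics/c1.png

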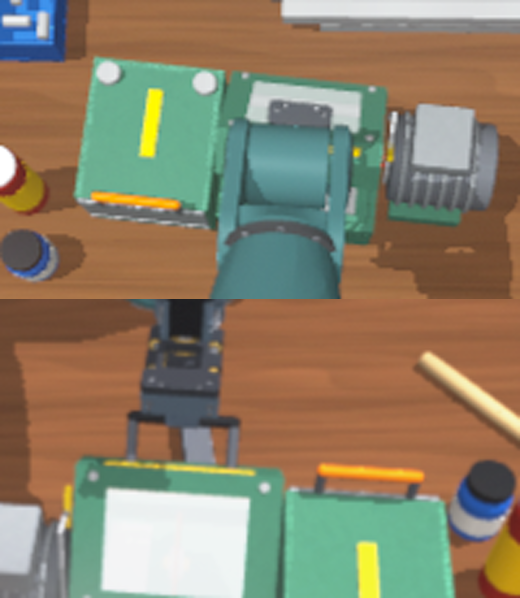

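The picture shows the hood raised, with the gripper on the black bar at (185,415). The flap is still shut (orange bar saw x -4) and the bystanders are in place. Rise and travel give 0.76 to 0.80 rad.

```bash
python3 -c "
from workcell import manip; print(manip.hand_in())"
```

```text
the job is handed in; nothing more can be done
None
```

I handed the job in at about 38 s: flap pulled right down, pushed back fully shut, and the hood held by its black bar at about 0.78 rad (45 degrees, from arm travel; I couldn't read the red line against the yellow tick); the flap grip slipped and jammed, so it took several tries, and no verdict came back.

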